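Pump and hold check of a brake lever in the bench vice

ROBOT

A 7-joint arm with a two-finger parallel gripper is mounted at the origin on the work surface. World frame = base frame: x ahead of the robot, y to its left, z up, the work surface at z = 0. Lengths are in m, angles in rad, forces in N, time in s.
With the tool pointing down it reaches from about 0.4 to 0.9 m from the base axis. Payload 5.6 kg.
Tool frame: the origin (TCP) lies at the very end of the fingers, on their centre line; the grasp point (between the pads) lies 19 mm behind it; z points along the fingers, y is the line along which they close (so a half turn about z gives the same grasp; the last joint's range is limited). The gripper opens to 92 mm and grips with 3 to 60 N. Pads are 20 mm wide; open, the fingers measure 128 mm over their backs; the gripper's body (75 mm by 189 mm) begins 69 mm behind the grasp point.
Start: joints at [-1.238, 0.468, -0.012, 1.603, 0.006, 1.071, -0.056], TCP at [0.239, 0.605, 0.215] pointing down, gripper open.
Joint ranges: [-2.53, 2.53], [-0.31, 2.02], [-1.57, 1.55], [0.28, 2.44], [-1.29, 4.43], [0.15, 1.84], [-2.92, 2.92]. Speed limits (rad/s): [2.57, 2.57, 3.14, 3.14, 3.14, 3.14, 3.14].

INTERFACE

Orientations are given as a unit quaternion [w, x, y, z].
In Python, from workcell import readout, capture, order gives the robot as it stands.
- The arm moves only by the tool carry_out, never from a script. Its argument "steps" is a list of rows, each an object of numbers: "tx", "ty", "tz": the shift along the tool's x, y, z in mm; "yaw": the turn about the tool's z in degrees. In form: [{"tx": .., "ty": .., "tz": .., "yaw": ..}, ...]. A call has 1 to 5 rows; each row is the pose to reach, as a shift and turn from the pose commanded when the call began, along the tool's axes at that moment; what a row does not reach only later rows make up. A row lasts 1/12 s, in which the tool goes at most 41.7 mm and 7.16 degrees, less where a joint would pass 70% of its speed; a pose out of reach is approached as far as the arm can. A call with a gripper value outside its range is refused whole. "claw" is the finger opening in mm, from 0 to 91.9, set as the call begins (left out, the last holds). The fingers move at their own pace and stop on an object; "force" is the grip in N (left out, the last holds). Time passes only in rows, so rows that repeat a pose let the fingers close. It gives the time, the measured TCP pose, the force, the opening and the grip force at its end, in the units of the state.
- readout.read_state(): the state, without advancing time (a new reading comes with each control period).
- capture(name): name is "scene" or "top" or "wrist"; returns a dict with "color" (400x640x3 uint8, blue, green, red), "K" (3x3 intrinsics, pixels), "position" and "orientation" of the camera in the world. Camera axes: x right, y down, z forward; pixel columns grow to the right and rows downward; lengths in m; the calibration is good to about 2 mm. A picture is of the moment at which its call begins. There is no depth.
- order.hand_in(): hands the job in; it is judged then, once.
The state is a dict: "t": time; "q": joint angles; "dq": joint speeds; "joint_torque": joint torques, N m; "tool_pos": TCP position; "ee_rot": TCP orientation; "ft_force": force on the tool from outside, world axes, zero at the start; "wrist_torque": the same for the moment, N m; "finger_gap": opening from 0.0 (shut) to 1.0 (fully open); "finger_force": force on a finger pad.
Only numpy, scipy, OpenCV 4.12 (cv2) and the standard library are available. Lean on these libraries where they do the work, as an engineer would, in place of code of your own. Each camera call takes 0.05 s, during which the arm holds its last target. There are 200 camera calls.

TASK

The handlebar is clamped in the bench vice to check that its red brake lever comes up firm short of the grip: with the outside of your fingers press the red lever in towards the grip until it stops, let it spring right back out, then press it firmly in to the stop again, without forcing it, and finish while still holding it there. Do not pinch the lever and do not touch the grip. Leave the dark steel clutch lever and all the loose things on the bench as they are; nothing is to be picked up.

Things in the scene. Friction and masses are not known exactly. Their poses are not given: they have to be found in the camera images.
- vice: blue bench vice bolted down, jaws 125 mm wide, 160 mm high; slide and handle stick out 235 mm to its +x. Origin on the bench under the middle of the handlebar it grips. y: along the bar, towards the red brake lever's end; x: level, across the bar, away from the levers, which stand on the bar's -x (robot's) side.
- bar_middle (a point): middle of the handlebar's axis: a straight level steel tube, 22 mm in diameter, 680 mm long, 150 mm above the bench. Axes as the vice's. Between the vice and the brake grip, at y 83 to 158 mm from here on the -x side, sits the brake's master cylinder; its reservoir lid is 174 mm above the bench.
- brake_blade: straight outer part of the red brake lever: 8 mm thick (x), 14 mm high (z), from 74 mm inboard to 42 mm outboard along y, with an 18 mm ball at the end. Origin: middle of thickness and height, the place to press. Lever out, its axes are parallel to the vice's and it lies at x -68, y +270 mm from bar_middle, level with it. Press its -x face towards +x. Only things under 65 mm high stand near below.
- brake_pivot (a point): upright pivot axis of the red brake lever, at the lever's height; with the lever out it lies 34 mm to +x and 100 mm to -y of brake_blade's origin, which moves 20 mm from fully out to the stop.
- brake_lever (a joint): angle of the red brake lever: 0 fully out (it springs back there by itself), 0.20 rad at its firm stop, where it still stands about 29 mm short of the grip. At the origin of brake_blade it takes about 3 N to start and 6 N to reach the stop; 10 to 20 N there is a firm press.
- brake_grip: black rubber grip behind the red lever, fixed on the bar: 32 mm in diameter, 128 mm long along y, with a 44 mm flange at its inboard end. Origin at its centre, on the bar's axis 267 mm from bar_middle. Not to be touched.
- clutch_lever (a joint): angle of the dark steel clutch lever, the mirror image of the brake lever, at the other end of the bar: 0 fully out, 0.20 rad in. To be left alone.
- spanner: loose steel spanner, 160 mm long, lying flat on the bench below the red lever's outer side. Bystander.
- screwdriver: loose screwdriver lying on the bench in front of the bar. Bystander.
- fluid: loose white bottle with a yellow cap, 60 mm in diameter, 150 mm high, standing on the far side of the bar; origin at the centre of its foot. Bystander.
- grease: loose green tin, 72 mm in diameter, 50 mm high, on the far side of the bar; origin at the centre of its foot. Bystander.
- mug: loose blue mug, 80 mm in diameter, 90 mm high, standing on the bench to the robot's right; origin at the centre of its foot. Bystander.
- plane: loose small hand plane, 160 x 50 x 60 mm, on the bench to the robot's right; origin under its centre. Bystander.
- tape: loose yellow tape measure, 68 x 36 x 62 mm, standing on the bench to the robot's left; origin under its centre. Bystander.

How it is judged:
On the way, in this order (a step that is already met when the one before it is completed fails the run):
1. the red brake lever is pressed in to its stop by the fingers (value of joint brake_lever above 0.185 rad and contact force between the fingers and brake_blade above 3 N), for 0.2 s.
2. the red brake lever has sprung right back out (value of joint brake_lever below 0.02 rad), for 0.2 s.
3. the red brake lever is pressed firmly in to its stop again (value of joint brake_lever above 0.185 rad and contact force between the fingers and brake_blade above 7.5 N), for 0.3 s.
At the end, for the whole second after the job is handed in: After one full press and full return, the fingers hold the red lever at its stop (joint above 0.185 of 0.20 rad) with over 7.5 N on its blade; the grip is not touched, the clutch lever is out (below 0.03 rad) and each loose thing is within 20 mm of where it was (all of step 3 and contact force between each of the arm, the fingers and brake_grip below 1 N and value of joint clutch_lever below 0.03 rad and distance of each of spanner, screwdriver, fluid, grease, mug, plane, tape from where it was at the start of the episode below 0.02 m); the arm keeps its last pose, push and grip.
It fails at once if the lever is pinched or hooked between the fingers instead of pressed with their outside (the grasp point must stay at least 8 mm outside the middle of the blade while the fingers touch it) (contact force between the fingers and brake_blade above 1 N and x of the grasp point in the frame of brake_blade above -0.008 m).
It fails at once if the grip is touched with more than 2 N (contact force between any of the arm, the fingers and brake_grip above 2 N).
It fails at once if the brake lever is forced with more than 40 N (contact force between the fingers and brake_blade above 40 N).
It fails at once if the clutch lever is moved (value of joint clutch_lever above 0.05 rad).
It fails at once if a loose thing is shifted or lifted by more than 30 mm (distance of any of spanner, screwdriver, fluid, grease, mug, plane, tape from where it was at the start of the episode above 0.03 m).
It also fails if it takes over 64 s, if anything falls off the work surface, if the arm or the gripper's body presses on something with over 40 N, if the wrist force passes 120 N, or if a joint passes its speed limit or range.

## Working session

There is one attempt and no reset: what is moved stays moved. The work goes in short steps, Python scripts to look and compute and a tool call to move; the robot and the scene stay as the last step left them, time stands still between calls to the robot, and variables do not carry over. Pictures are saved under pics/ and viewed, at most 10 in all, crops included, and the job is handed in when it is done.

Besides the shell and the picture viewer there is one more tool, called after "Emit:" as name(argument=value, ...), one argument or row to a line, values as JSON. carry_out: Moves the arm, as the interface text tells. Its arguments: {"type":"object","properties":{"steps":{"type":"array","items":{"type":"object","properties":{"tx":{"type":"number"},"ty":{"type":"number"},"tz":{"type":"number"},"yaw":{"type":"number"}}}},"claw":{"type":"number"},"force":{"type":"number"}},"required":["steps"]}

```bash
mkdir -p pics; cat > h.py <<'E'
import cv2, numpy as np
from scipy.spatial.transform import Rotation as R
from workcell import readout, capture, order
def rot(q): return R.from_quat([q[1],q[2],q[3],q[0]]).as_matrix()
def plane(c,uv,z):
    d=rot(c["orientation"])@np.linalg.solve(c["K"],[uv[0],uv[1],1.]); p=np.array(c["position"]); return p+d*(z-p[2])/d[2]
def red(im):
    h=cv2.cvtColor(im,cv2.COLOR_BGR2HSV); return (((h[...,0]<8)|(h[...,0]>172))&(h[...,1]>140)&(h[...,2]>60)).astype(np.uint8)
E
python3 - <<'E'
from h import *
for n in ["top","scene"]:
    c=capture(n); cv2.imwrite(f"pics/{n}1.png",c["color"]); print(n,c["position"],c["orientation"],c["K"][0])
    k,l,s,ce=cv2.connectedComponentsWithStats(red(c["color"]))
    for i in range(1,k):
        if s[i,4]>30: print(s[i],ce[i],plane(c,ce[i],.15))
s=readout.read_state(); print(s)
E
```

```text
top [ 0.30966804 -0.03058885  1.5380601 ] [-0.06496889  0.7075307  -0.70076707  0.06406926] [466.31363844   0.         311.81558744]
[ 120   51   39   50 1307] [138.88523336  75.2517215 ] [0.97852267 0.52813436 0.15      ]
[ 187   52   36   50 1366] [205.03440703  75.99707174] [0.97797103 0.31695641 0.15      ]
[ 254   52   33   50 1281] [270.98907104  76.56908665] [0.97800564 0.10657035 0.15      ]
[   0   57  102   61 1791] [ 65.39475154 101.03405918] [0.88917975 0.75341621 0.15      ]
[229 223  45  23 148] [252.06756757 236.08108108] [0.46689722 0.15008135 0.15      ]
[318 260  26  25 220] [330.61818182 272.28636364] [ 0.36199823 -0.08495553  0.15      ]
scene [ 1.01028866 -0.72916551  0.94953995] [-0.36415036  0.88671279  0.26491017 -0.10467827] [390.75348628   0.         330.02433361]
[438   1  31  25 624] [453.20192308  12.26442308] [0.37804821 1.46729093 0.15      ]
[ 502  113   56   58 1778] [530.72497188 138.69235096] [1.00146489 0.53796184 0.15      ]
[331 129  12  26  67] [335.80597015 142.82089552] [0.46475406 0.15364052 0.15      ]
[489 174  57  38 964] [517.61618257 191
[... 349 characters left out ...]
0.46829125, -0.01160876,  1.60351399,  0.00603937,
        1.07138176, -0.0563255 ]), 'dq': array([ 3.04967488e-03, -1.38642481e-03, -1.73428883e-04,  2.56564080e-04,
       -1.74926757e-03, -9.43780293e-05,  1.48464801e-04]), 'joint_torque': array([ 1.05256153e-03, -5.21650779e+01, -1.22490356e-02, -2.44369894e+01,
       -5.67710004e-02,  1.40348481e-02,  3.49304696e-05]), 'tool_pos': array([0.23843923, 0.60413726, 0.21374148]), 'ee_rot': array([-7.38081707e-05,  1.86825843e-01,  9.82392740e-01, -7.76875478e-04]), 'ft_force': array([ 0.24176869, -0.57326053, -0.25660272]), 'wrist_torque': array([-0.05973135, -0.01551576, -0.00547333]), 'finger_force': 0.0, 'finger_gap': 0.9994115488530705}
```

View pics/top1.png

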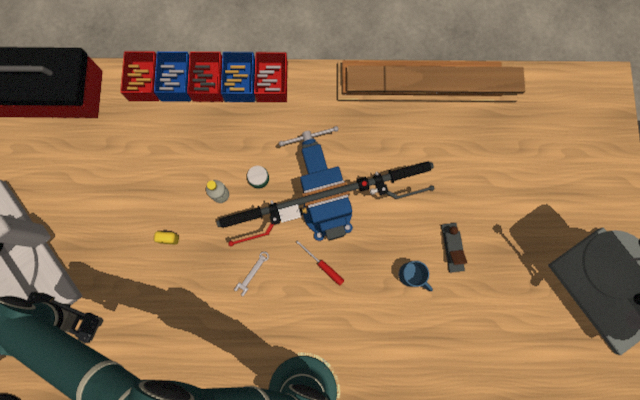

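View pics/scene1.png

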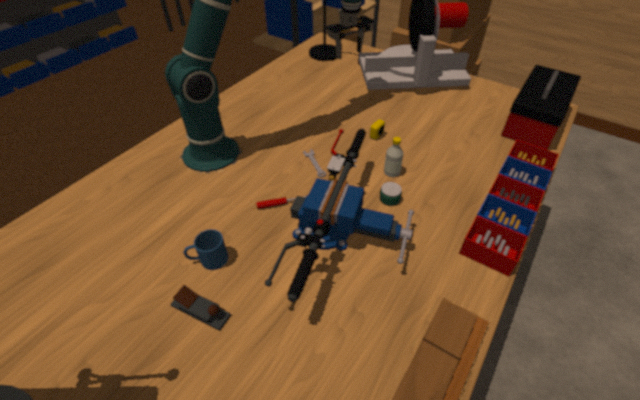

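The top view shows the bar running from about (218,222) to (433,166). The red lever has its ball end near (230,242), and its blade runs to about (265,232). The spanner lies below it at (252,273).

```bash
python3 - <<'E'
from h import *
c=capture("top"); im=c["color"]
cv2.imwrite("pics/crop1.png",cv2.resize(im[200:260,205:285],None,fx=9,fy=9,interpolation=cv2.INTER_CUBIC))
a=plane(c,(219.,222.),.15); b=plane(c,(432.5,165.5),.15)
print("len",np.linalg.norm(a-b),"mid",(a+b)/2); y=(a-b)/np.linalg.norm(a-b); x=np.array([y[1],-y[0],0]); print("y",y,"x",x,"yaw",np.degrees(np.arctan2(x[1],x[0])))
m=(a+b)/2; print("blade from bar",m-.068*x+.27*y)
M=red(im); v,u=np.nonzero(M[:260,:290]); k=(v>215)&(u>222); P=np.array([plane(c,p,.157) for p in zip(u[k],v[k])])
L=np.c_[(P-m)@x,(P-m)@y]*1000
for lo in range(180,340,10):
    s=L[(L[:,1]>=lo)&(L[:,1]<lo+10)]
    if len(s): print(lo,len(s),s[:,0].mean().round(1),s[:,0].min().round(),s[:,0].max().round())
print("max y",L[:,1].max())
E
```

```text
len 0.6731579902763167 mid [ 0.59921829 -0.07322689  0.15      ]
y [-0.26972794  0.96293657  0.        ] x [0.96293657 0.26972794 0.        ] yaw 15.648078216943661
blade from bar [0.46091206 0.16842449 0.15      ]
180 12 -51.3 -59.0 -45.0
190 18 -58.4 -69.0 -49.0
200 14 -68.1 -75.0 -59.0
210 8 -70.9 -74.0 -68.0
220 9 -71.4 -75.0 -68.0
230 9 -71.5 -75.0 -68.0
240 8 -71.9 -75.0 -69.0
250 9 -71.1 -75.0 -68.0
260 8 -71.7 -74.0 -69.0
270 9 -72.2 -75.0 -68.0
280 7 -71.9 -75.0 -69.0
290 9 -71.8 -75.0 -69.0
300 10 -72.3 -76.0 -68.0
310 17 -71.8 -78.0 -65.0
320 4 -71.8 -76.0 -67.0
max y 322.38688411487715
```

View pics/crop1.png

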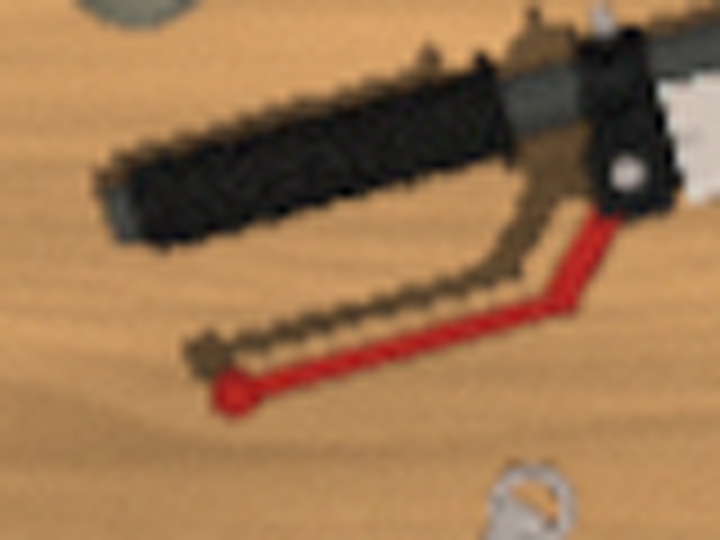

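The blade origin is at about (0.459, 0.168, 0.15) and the bar's x axis points at 15.6°. I'll close the fingers and go high to a spot 60 mm in front of the lever.

Emit:
carry_out(
  claw=0,
  force=30,
  steps=[
    {"tx": -20, "ty": -23, "tz": 0},
    {"tx": -46, "ty": -53, "tz": 0},
    {"tx": -72, "ty": -83, "tz": 0},
    {"tx": -98, "ty": -113, "tz": 0},
    {"tx": -124, "ty": -143, "tz": 0},
  ],
)

```text
schema error: expected keys tx, ty, tz, yaw
```

Emit:
carry_out(
  steps=[
    {"tx": -26, "ty": -30, "tz": 0},
    {"tx": -52, "ty": -60, "tz": 0},
    {"tx": -78, "ty": -90, "tz": 0},
    {"tx": -104, "ty": -120, "tz": 0},
    {"tx": -130, "ty": -148, "tz": 0},
  ],
)

```text
schema error: expected keys tx, ty, tz, yaw
```

Emit:
carry_out(
  steps=[
    {"tx": -20, "ty": -22, "yaw": -3},
    {"tx": -40, "ty": -45, "yaw": -9},
    {"tx": -63, "ty": -70, "yaw": -15},
    {"tx": -63, "ty": -70, "yaw": -21},
    {"tx": -63, "ty": -70, "yaw": -25.6},
  ],
)

```text
schema error: expected keys tx, ty, tz, yaw
```

Emit:
carry_out(
  steps=[
    {"tz": 0},
    {"tz": 0},
    {"tz": 0},
  ],
)

```text
schema error: expected keys tx, ty, tz, yaw
```

```bash
cat > st.py <<'E'
from h import *
B=np.array([.459,.168,.15]); X=np.array([.963,.27,0]); Y=np.array([-.27,.963,0])
s=readout.read_state(); T=rot(s["ee_rot"]); d=B-s["tool_pos"]
print("t",s["t"],"pos",s["tool_pos"].round(4),"toolx ang",np.degrees(np.arctan2(T[1,0],T[0,0])).round(2),"tz",T[:,2].round(3),"gap",s["finger_gap"])
print("bar-frame tcp rel blade mm",(np.array([-d@X,-d@Y,-d[2]])*1000).round(1),"f along X,Y,Z",(s["ft_force"]@X).round(2),(s["ft_force"]@Y).round(2),s["ft_force"][2].round(2))
print("bar X in tool",(T.T@X).round(3),"Y in tool",(T.T@Y).round(3))
E
python3 st.py; python3 - <<'E'
from h import *
c=capture("wrist"); cv2.imwrite("pics/w1.png",c["color"]); c=capture("top"); cv2.imwrite("pics/t2.png",cv2.resize(c["color"][180:300,180:340],None,fx=5,fy=5))
E
```

```text
t 0.15 pos [0.2385 0.6042 0.2139] toolx ang 158.47 tz [-0.    -0.001 -1.   ] gap 1.0000406770183963
bar-frame tcp rel blade mm [-94.6 479.6  63.9] f along X,Y,Z 0.32 0.34 -0.01
bar X in tool [-0.797  0.605 -0.001] Y in tool [ 0.605  0.797 -0.001]
```

View pics/t2.png

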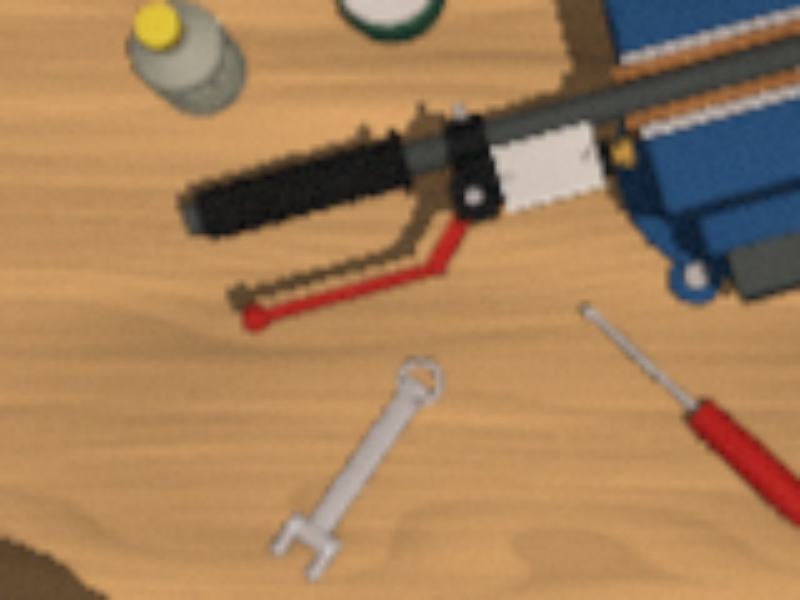

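View pics/w1.png

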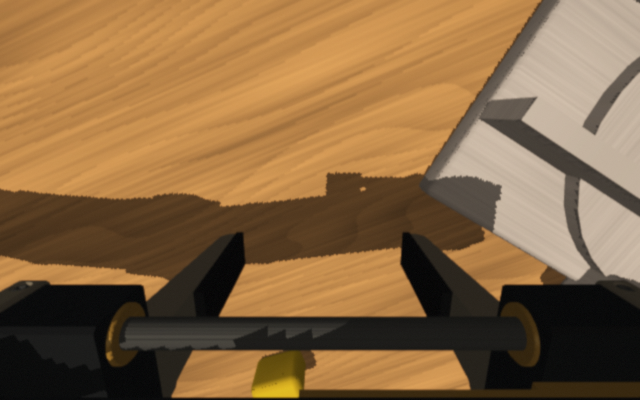

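The moves were refused because every row needs all four keys, so both pictures still show the start pose (lever untouched, red ball at (256,318) in the crop). I'll resend them.

Emit:
carry_out(
  claw=0,
  force=30,
  steps=[
    {"tx": -20, "ty": -23, "tz": 0, "yaw": 0},
    {"tx": -46, "ty": -53, "tz": 0, "yaw": 0},
    {"tx": -72, "ty": -83, "tz": 0, "yaw": 0},
    {"tx": -98, "ty": -113, "tz": 0, "yaw": 0},
    {"tx": -124, "ty": -143, "tz": 0, "yaw": 0},
  ],
)

```text
t: 0.67
tool_pos: [0.3017, 0.4242, 0.2145]
ee_rot: [0.0, 0.187, 0.982, -0.0]
ft_force: [0.4, -0.7, -0.3]
finger_gap: 0.661
finger_force: 0.0
```

Emit:
carry_out(
  steps=[
    {"tx": -26, "ty": -30, "tz": 0, "yaw": 0},
    {"tx": -52, "ty": -60, "tz": 0, "yaw": 0},
    {"tx": -78, "ty": -90, "tz": 0, "yaw": 0},
    {"tx": -104, "ty": -120, "tz": 0, "yaw": 0},
    {"tx": -130, "ty": -148, "tz": 0, "yaw": 0},
  ],
)

```text
t: 1.08
tool_pos: [0.3682, 0.2386, 0.2148]
ee_rot: [0.0, 0.187, 0.982, 0.0]
ft_force: [0.0, 0.1, -0.0]
finger_gap: 0.296
finger_force: 0.0
```

Emit:
carry_out(
  steps=[
    {"tx": -20, "ty": -22, "tz": 0, "yaw": -3},
    {"tx": -40, "ty": -45, "tz": 0, "yaw": -9},
    {"tx": -63, "ty": -70, "tz": 0, "yaw": -15},
    {"tx": -63, "ty": -70, "tz": 0, "yaw": -21},
    {"tx": -63, "ty": -70, "tz": 0, "yaw": -25.6},
  ],
)

```text
t: 1.5
tool_pos: [0.4016, 0.1504, 0.2148]
ee_rot: [0.0, -0.036, 0.999, 0.0]
ft_force: [-0.2, 0.4, -0.2]
finger_gap: 0.001
finger_force: 0.0
```

Emit:
carry_out(
  steps=[
    {"tx": 0, "ty": 0, "tz": 0, "yaw": 0},
    {"tx": 0, "ty": 0, "tz": 0, "yaw": 0},
    {"tx": 0, "ty": 0, "tz": 0, "yaw": 0},
  ],
)

```text
t: 1.75
tool_pos: [0.4008, 0.1528, 0.2146]
ee_rot: [0.0, -0.035, 0.999, 0.0]
ft_force: [0.4, 0.1, 0.1]
finger_gap: 0.002
finger_force: 0.0
```

```bash
python3 st.py; python3 - <<'E'
from h import *
c=capture("wrist"); cv2.imwrite("pics/w2.png",c["color"])
E
```

```text
t 1.75 pos [0.4008 0.1528 0.2146] toolx ang -176.01 tz [ 0.  0. -1.] gap 0.0018883583693524093
bar-frame tcp rel blade mm [-60.1   1.   64.6] f along X,Y,Z 0.46 0.02 0.07
bar X in tool [-0.979  0.202  0.   ] Y in tool [0.202 0.979 0.   ]
```

View pics/w2.png

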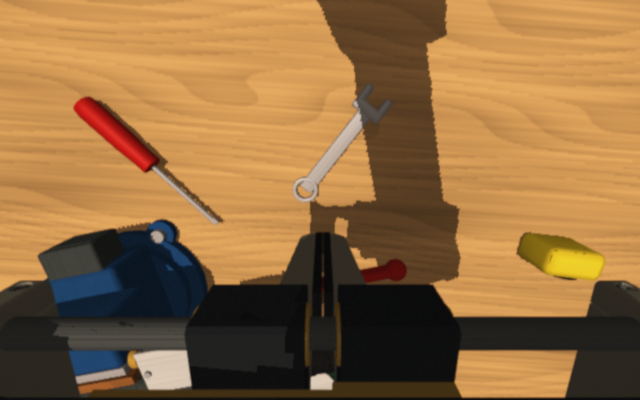

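The wrist view shows the fingers closed in front of the lever, with the red ball at (398,270). I'll go down, then move in towards the blade.

Emit:
carry_out(
  steps=[
    {"tx": 0, "ty": 0, "tz": 25, "yaw": 0},
    {"tx": 0, "ty": 0, "tz": 50, "yaw": 0},
    {"tx": 0, "ty": 0, "tz": 72, "yaw": 0},
    {"tx": 0, "ty": 0, "tz": 83, "yaw": 0},
    {"tx": 0, "ty": 0, "tz": 83, "yaw": 0},
  ],
)

```text
t: 2.22
tool_pos: [0.3992, 0.152, 0.1294]
ee_rot: [-0.002, -0.035, 0.999, -0.001]
ft_force: [0.6, 0.7, -0.3]
finger_gap: 0.005
finger_force: 0.0
```

Emit:
carry_out(
  steps=[
    {"tx": -9, "ty": 2, "tz": 0, "yaw": 0},
    {"tx": -18, "ty": 4, "tz": 0, "yaw": 0},
    {"tx": -27, "ty": 5.5, "tz": 0, "yaw": 0},
    {"tx": -33, "ty": 7, "tz": 0, "yaw": 0},
    {"tx": -33, "ty": 7, "tz": 0, "yaw": 0},
  ],
)

```text
t: 2.63
tool_pos: [0.4357, 0.1625, 0.1324]
ee_rot: [0.001, -0.035, 0.999, 0.0]
ft_force: [0.0, -0.3, -0.1]
finger_gap: 0.004
finger_force: 0.0
```

```bash
python3 st.py; python3 - <<'E'
from h import *
c=capture("wrist"); cv2.imwrite("pics/w3.png",c["color"])
E
```

```text
t 2.6333 pos [0.4357 0.1625 0.1324] toolx ang -175.96 tz [ 0.003  0.001 -1.   ] gap 0.0035333091997529933
bar-frame tcp rel blade mm [-24.    1.1 -17.6] f along X,Y,Z -0.04 -0.34 -0.06
bar X in tool [-0.98   0.201  0.003] Y in tool [0.201 0.98  0.   ]
```

View pics/w3.png

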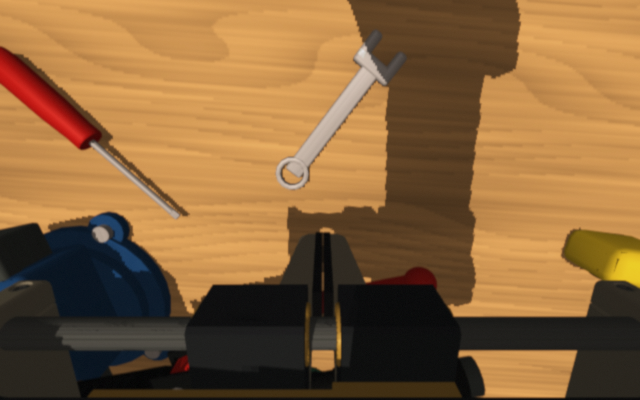

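The fingers are just short of the blade: the ball is at (420,280) and nothing is touching. I'll press in gradually.

Emit:
carry_out(
  steps=[
    {"tx": -3, "ty": 0.6, "tz": 0, "yaw": 0},
    {"tx": -6, "ty": 1.2, "tz": 0, "yaw": 0},
    {"tx": -9, "ty": 1.8, "tz": 0, "yaw": 0},
    {"tx": -12, "ty": 2.4, "tz": 0, "yaw": 0},
    {"tx": -12, "ty": 2.4, "tz": 0, "yaw": 0},
  ],
)

```text
t: 3.1
tool_pos: [0.4445, 0.1653, 0.1314]
ee_rot: [-0.001, -0.036, 0.999, -0.0]
ft_force: [-3.7, 1.8, 1.7]
finger_gap: 0.005
finger_force: 1.7
```

Emit:
carry_out(
  steps=[
    {"tx": -2, "ty": 0.4, "tz": 0, "yaw": 0},
    {"tx": -4, "ty": 0.8, "tz": 0, "yaw": 0},
    {"tx": -6, "ty": 1.2, "tz": 0, "yaw": 0},
    {"tx": -6, "ty": 1.2, "tz": 0, "yaw": 0},
    {"tx": -6, "ty": 1.2, "tz": 0, "yaw": 0},
  ],
)

```text
t: 3.52
tool_pos: [0.4495, 0.1672, 0.1311]
ee_rot: [-0.001, -0.036, 0.999, 0.0]
ft_force: [-5.1, 1.5, 1.2]
finger_gap: 0.006
finger_force: 2.4
```

```bash
python3 st.py
```

```text
t 3.5167 pos [0.4495 0.1672 0.1311] toolx ang -175.87 tz [-0.003 -0.    -1.   ] gap 0.006163972445846166
bar-frame tcp rel blade mm [ -9.3   1.8 -18.9] f along X,Y,Z -4.52 2.78 1.23
bar X in tool [-0.98   0.2   -0.003] Y in tool [0.2   0.98  0.001]
```

Emit:
carry_out(
  steps=[
    {"tx": -2, "ty": 0.4, "tz": 0, "yaw": 0},
    {"tx": -4, "ty": 0.8, "tz": 0, "yaw": 0},
    {"tx": -6, "ty": 1.2, "tz": 0, "yaw": 0},
    {"tx": -8, "ty": 1.6, "tz": 0, "yaw": 0},
    {"tx": -8, "ty": 1.6, "tz": 0, "yaw": 0},
  ],
)

```text
t: 3.93
tool_pos: [0.4567, 0.17, 0.1309]
ee_rot: [-0.002, -0.036, 0.999, 0.0]
ft_force: [-6.9, 3.1, 1.1]
finger_gap: 0.003
finger_force: 3.2
```

Emit:
carry_out(
  steps=[
    {"tx": -1, "ty": 0.2, "tz": 0, "yaw": 0},
    {"tx": -2, "ty": 0.4, "tz": 0, "yaw": 0},
    {"tx": -3, "ty": 0.6, "tz": 0, "yaw": 0},
    {"tx": -3, "ty": 0.6, "tz": 0, "yaw": 0},
    {"tx": -3, "ty": 0.6, "tz": 0, "yaw": 0},
  ],
)

```text
t: 4.35
tool_pos: [0.4591, 0.1712, 0.1309]
ee_rot: [-0.003, -0.037, 0.999, 0.0]
ft_force: [-9.2, 4.2, 1.0]
finger_gap: 0.006
finger_force: 3.7
```

```bash
python3 st.py
```

```text
t 4.35 pos [0.4591 0.1712 0.1309] toolx ang -175.81 tz [-0.005  0.001 -1.   ] gap 0.006146322663652938
bar-frame tcp rel blade mm [  1.    3.1 -19.1] f along X,Y,Z -7.77 6.54 0.96
bar X in tool [-0.98   0.199 -0.005] Y in tool [0.199 0.98  0.002]
```

Emit:
carry_out(
  steps=[
    {"tx": -1, "ty": 0.2, "tz": 0, "yaw": 0},
    {"tx": -2, "ty": 0.4, "tz": 0, "yaw": 0},
    {"tx": -2, "ty": 0.4, "tz": 0, "yaw": 0},
    {"tx": -2, "ty": 0.4, "tz": 0, "yaw": 0},
  ],
)

```text
t: 4.68
tool_pos: [0.4607, 0.172, 0.1309]
ee_rot: [-0.003, -0.037, 0.999, 0.001]
ft_force: [-9.1, 4.4, 2.3]
finger_gap: 0.008
finger_force: 4.1
```

```bash
python3 st.py; python3 - <<'E'
from h import *
c=capture("top"); cv2.imwrite("pics/t4.png",cv2.resize(c["color"][190:270,205:305],None,fx=7,fy=7,interpolation=cv2.INTER_CUBIC))
c=capture("scene"); cv2.imwrite("pics/s4.png",cv2.resize(c["color"][100:200,280:420],None,fx=5,fy=5,interpolation=cv2.INTER_CUBIC))
E
```

```text
t 4.6833 pos [0.4607 0.172  0.1309] toolx ang -175.8 tz [-0.006  0.001 -1.   ] gap 0.007868992600150443
bar-frame tcp rel blade mm [  2.7   3.4 -19.1] f along X,Y,Z -7.57 6.69 2.33
bar X in tool [-0.98   0.199 -0.005] Y in tool [0.199 0.98  0.002]
```

View pics/s4.png

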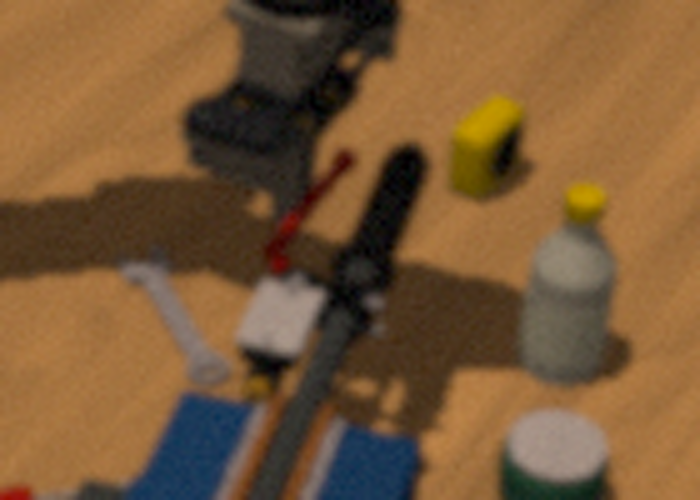

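The fingers are pressing on the lever's outer face (blade from about (345,158) to (280,255) in the crop) and clear of the grip. It isn't at the stop yet, so I'll go on in small steps.

Emit:
carry_out(
  steps=[
    {"tx": -1, "ty": 0.2, "tz": 0, "yaw": 0},
    {"tx": -2, "ty": 0.4, "tz": 0, "yaw": 0},
    {"tx": -2, "ty": 0.4, "tz": 0, "yaw": 0},
    {"tx": -2, "ty": 0.4, "tz": 0, "yaw": 0},
  ],
)

```text
t: 5.12
tool_pos: [0.4623, 0.1729, 0.1309]
ee_rot: [-0.003, -0.037, 0.999, 0.001]
ft_force: [-9.1, 5.2, 2.0]
finger_gap: 0.004
finger_force: 4.6
```

Emit:
carry_out(
  steps=[
    {"tx": -1, "ty": 0.2, "tz": 0, "yaw": 0},
    {"tx": -1.5, "ty": 0.3, "tz": 0, "yaw": 0},
    {"tx": -1.5, "ty": 0.3, "tz": 0, "yaw": 0},
    {"tx": -1.5, "ty": 0.3, "tz": 0, "yaw": 0},
  ],
)

```text
t: 5.45
tool_pos: [0.4627, 0.173, 0.1308]
ee_rot: [-0.004, -0.037, 0.999, 0.0]
ft_force: [-13.0, 4.9, 5.3]
finger_gap: 0.003
finger_force: 6.1
```

Emit:
carry_out(
  steps=[
    {"tx": -0.5, "ty": 0.1, "tz": 0, "yaw": 0},
    {"tx": -1, "ty": 0.2, "tz": 0, "yaw": 0},
    {"tx": -1, "ty": 0.2, "tz": 0, "yaw": 0},
    {"tx": -1, "ty": 0.2, "tz": 0, "yaw": 0},
    {"tx": -1, "ty": 0.2, "tz": 0, "yaw": 0},
  ],
)

```text
t: 5.87
tool_pos: [0.4628, 0.173, 0.1308]
ee_rot: [-0.005, -0.037, 0.999, 0.0]
ft_force: [-15.7, 3.7, 7.8]
finger_gap: 0.003
finger_force: 7.4
```

```bash
python3 st.py; python3 - <<'E'
from h import *
m=np.array([.5992,-.0732,.15]);X=np.array([.963,.27,0]); Y=np.array([-.27,.963,0])
c=capture("top"); M=red(c["color"]); v,u=np.nonzero(M[:260,:290]); k=(v>215)&(u>222); P=np.array([plane(c,p,.157) for p in zip(u[k],v[k])])
L=np.c_[(P-m)@X,(P-m)@Y]*1000
for lo in range(180,340,10):
    s=L[(L[:,1]>=lo)&(L[:,1]<lo+10)]
    if len(s): print(lo,len(s),s[:,0].mean().round(1))
E
```

```text
t 5.8667 pos [0.4628 0.173  0.1308] toolx ang -175.79 tz [-0.011  0.    -1.   ] gap 0.0029007217964687926
bar-frame tcp rel blade mm [  5.    3.8 -19.2] f along X,Y,Z -14.09 7.8 7.84
bar X in tool [-0.98   0.199 -0.01 ] Y in tool [0.199 0.98  0.003]
210 2 -62.5
220 9 -61.5
230 5 -61.0
```

The lever is at its stop: the blade has shifted about 11 mm at y 225, which fits 0.2 rad, and the force is about 15 N. Now I'll release it fully.

Emit:
carry_out(
  steps=[
    {"tx": 6, "ty": -1.2, "tz": 0, "yaw": 0},
    {"tx": 14, "ty": -2.8, "tz": 0, "yaw": 0},
    {"tx": 22, "ty": -4.4, "tz": 0, "yaw": 0},
    {"tx": 30, "ty": -6, "tz": 0, "yaw": 0},
    {"tx": 35.5, "ty": -7.1, "tz": 0, "yaw": 0},
  ],
)

```text
t: 6.33
tool_pos: [0.4336, 0.1616, 0.1319]
ee_rot: [0.001, -0.035, 0.999, 0.0]
ft_force: [0.1, -0.4, 0.4]
finger_gap: 0.009
finger_force: 0.0
```

Emit:
carry_out(
  steps=[
    {"tx": 0, "ty": 0, "tz": 0, "yaw": 0},
    {"tx": 0, "ty": 0, "tz": 0, "yaw": 0},
    {"tx": 0, "ty": 0, "tz": 0, "yaw": 0},
    {"tx": 0, "ty": 0, "tz": 0, "yaw": 0},
    {"tx": 0, "ty": 0, "tz": 0, "yaw": 0},
  ],
)

```text
t: 6.75
tool_pos: [0.4339, 0.1619, 0.1317]
ee_rot: [0.0, -0.035, 0.999, 0.0]
ft_force: [-0.8, -0.6, 0.4]
finger_gap: 0.005
finger_force: 0.0
```

```bash
python3 st.py; python3 - <<'E'
from h import *
m=np.array([.5992,-.0732,.15]);X=np.array([.963,.27,0]); Y=np.array([-.27,.963,0])
c=capture("top"); M=red(c["color"]); v,u=np.nonzero(M[:260,:290]); k=(v>215)&(u>222); P=np.array([plane(c,p,.157) for p in zip(u[k],v[k])])
L=np.c_[(P-m)@X,(P-m)@Y]*1000
for lo in range(180,340,10):
    s=L[(L[:,1]>=lo)&(L[:,1]<lo+10)]
    if len(s): print(lo,len(s),s[:,0].mean().round(1))
E
```

```text
t 6.75 pos [0.4339 0.1619 0.1317] toolx ang -175.94 tz [ 0.001  0.    -1.   ] gap 0.005090178901790839
bar-frame tcp rel blade mm [-25.8   1.  -18.3] f along X,Y,Z -0.91 -0.39 0.36
bar X in tool [-0.98   0.201  0.001] Y in tool [0.201 0.98  0.   ]
180 11 -51.1
190 16 -57.1
200 7 -66.1
210 3 -68.4
```

It's free of contact and back out. For the second press I'll follow the same path, again ending at about 15 N.

Emit:
carry_out(
  steps=[
    {"tx": -5, "ty": 1, "tz": 0, "yaw": 0},
    {"tx": -10, "ty": 2, "tz": 0, "yaw": 0},
    {"tx": -14, "ty": 2.8, "tz": 0, "yaw": 0},
    {"tx": -18, "ty": 3.6, "tz": 0, "yaw": 0},
    {"tx": -22, "ty": 4.4, "tz": 0, "yaw": 0},
  ],
)

```text
t: 7.22
tool_pos: [0.4532, 0.1687, 0.131]
ee_rot: [-0.002, -0.036, 0.999, 0.0]
ft_force: [-7.1, 2.8, 1.7]
finger_gap: 0.006
finger_force: 3.1
```

Emit:
carry_out(
  steps=[
    {"tx": -3, "ty": 0.6, "tz": 0, "yaw": 0},
    {"tx": -6, "ty": 1.2, "tz": 0, "yaw": 0},
    {"tx": -8, "ty": 1.6, "tz": 0, "yaw": 0},
    {"tx": -10, "ty": 2, "tz": 0, "yaw": 0},
    {"tx": -11, "ty": 2.2, "tz": 0, "yaw": 0},
  ],
)

```text
t: 7.63
tool_pos: [0.4626, 0.1729, 0.1308]
ee_rot: [-0.003, -0.037, 0.999, 0.001]
ft_force: [-9.6, 4.8, 3.3]
finger_gap: 0.004
finger_force: 4.8
```

Emit:
carry_out(
  steps=[
    {"tx": -1, "ty": 0.2, "tz": 0, "yaw": 0},
    {"tx": -2, "ty": 0.4, "tz": 0, "yaw": 0},
    {"tx": -2.5, "ty": 0.5, "tz": 0, "yaw": 0},
    {"tx": -2.5, "ty": 0.5, "tz": 0, "yaw": 0},
    {"tx": -2.5, "ty": 0.5, "tz": 0, "yaw": 0},
  ],
)

```text
t: 8.05
tool_pos: [0.4628, 0.1729, 0.1307]
ee_rot: [-0.006, -0.037, 0.999, 0.0]
ft_force: [-14.9, 3.3, 8.3]
finger_gap: 0.005
finger_force: 7.5
```

Emit:
carry_out(
  steps=[
    {"tx": 0, "ty": 0, "tz": 0, "yaw": 0},
    {"tx": 0, "ty": 0, "tz": 0, "yaw": 0},
    {"tx": 0, "ty": 0, "tz": 0, "yaw": 0},
    {"tx": 0, "ty": 0, "tz": 0, "yaw": 0},
    {"tx": 0, "ty": 0, "tz": 0, "yaw": 0},
  ],
)

```text
t: 8.47
tool_pos: [0.4628, 0.173, 0.1307]
ee_rot: [-0.006, -0.037, 0.999, 0.0]
ft_force: [-15.0, 4.0, 8.6]
finger_gap: 0.006
finger_force: 7.5
```

```bash
python3 st.py
```

```text
t 8.4667 pos [0.4628 0.173  0.1307] toolx ang -175.8 tz [-0.011 -0.    -1.   ] gap 0.005806492612727915
bar-frame tcp rel blade mm [  5.    3.7 -19.3] f along X,Y,Z -13.35 7.92 8.61
bar X in tool [-0.98   0.199 -0.011] Y in tool [0.199 0.98  0.003]
```

```bash
python3 -c "
from h import *
print(order.hand_in())"
```

```text
the job is handed in; nothing more can be done
None
```

I pressed the red brake lever in to its stop, let it spring fully back out, then pressed it in again, and handed in while holding it there at about 15 N; the hand-in call gave no verdict.

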